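Load the test kiln, close and clamp it, start the firing

TASK

Finish loading the small test kiln: stand the tall straight-sided beaker on the shelf inside it next to the glaze test tile already there, set down upright rather than dropped, clear of the tile and of the walls; the tile stays standing where it is. Then lower the lid without letting it drop until it is fully shut, swing the bail clamp over until its pad is fully down on the lid, and start the firing by twisting the controller's spring-return switch clockwise to its stop and letting it spring back. Leave the two kiln posts where they stand.

Things in the scene. Friction and masses are not known exactly. Their poses are not given: they have to be found in the camera images.
- kiln: small top-loading test kiln, metal jacket with pale brick walls, fixed on the desk; outside 174 (x) x 214 (y) mm, open rim 128 mm above the desk. Origin at the centre of its underside; +x points to its back (hinge side), +y to its left side (clamp side), z up. The chamber is centred on the origin: 130 mm (x) x 170 mm (y), walls 22 mm thick, 100 mm deep from rim to shelf
- kiln_shelf (a point): centre of the shelf's top in the chamber (28 mm above the desk); axes as the kiln's
- lid (a joint): kiln lid, hinged along the back rim: 0 = shut on the rim, positive = opened upward (rad); starts standing open at about 1.7 to 1.8, stays up there, but falls by its own weight from below about 1 rad. 28 mm thick, top 156 mm above the desk when shut
- lid_hinge (a point): middle of the lid's hinge line, fixed to the kiln, 95 mm behind its centre, 128 mm above the desk; axes as the kiln's; the hinge line is its y
- lid_handle (a point): middle of the lid's handle, a round wooden bar 13 mm thick and 94 mm long along the kiln's y, held 35 mm off the lid's front edge by two brackets at y +-43 mm; moves with the lid, whose x, y, z it has (when shut they are the kiln's). It lies 217 mm in front of and 14 mm above the hinge line when shut
- clamp (a joint): bail clamp on the kiln's left side, two steel arms with a wooden cross grip and a screw with a black pad between; 0 = swung over with its pad down on the lid, positive = swung up and outward (rad), starts at about 1.6 to 1.9, its grip then up to 257 mm above the desk: carry things over it or past it. Stiff pivot: it stays where it is left
- clamp_pivot (a point): middle of the clamp's pivot line, fixed to the kiln at x -10, y +123, z +150 mm; axes as the kiln's; the pivot line is its x
- clamp_grip (a point): middle of the clamp's wooden grip, a round bar 15 mm thick along the kiln's x, free over 55 mm between the two arms; moves with the clamp. With the clamp down it lies 100 mm to the right (kiln -y) of and 40 mm above the pivot; the pad sits half way between
- beaker: tall straight-sided pale glazed beaker, 66 mm across, 94 mm high, open at the top; origin at the centre of its underside, z up along it
- tile: L-shaped glaze test tile standing in the right half (-y) of the kiln chamber, 76 mm high: foot plate 40 x 40 x 6 mm, upright plate 7 mm thick and 40 mm wide (along y) standing on it at x +10 to +17 mm; origin at the centre of the foot's underside. Not to be handled
- controller: grey desktop kiln controller, 90 (x) x 130 (y) x 70 mm, fixed on the desk, with display and switch on its top; origin at the centre of its underside, +x to its back, z up
- switch (a joint): spring-return start switch on the controller's top: 0 = rest, positive = turned clockwise seen from above, stop at 0.785 rad (45 degrees); springs back when let go
- switch_grip (a point): on the switch's axis (vertical), 97 mm above the desk, at mid height of its bar grip: 46 mm long (along the controller's x at rest), 13 mm wide, standing from 79 to 107 mm above the desk; fixed to the controller, axes as the controller's
- post_tall: square hollow kiln post, 34 x 34 x 100 mm, a bystander; origin under its centre
- post_short: square hollow kiln post, 38 x 38 x 76 mm, a bystander; origin under its centre
Things that resemble listed ones, but are neither listed nor needed, are in the scene too. What is shaped like the beaker but yellow is not meant.

How it is judged (in metres and radians):
On the way, in this order (a step that is already met when the one before it is completed fails the run):
1. beaker stands upright on the kiln shelf, clear of walls and tile, let go, the tile still standing and the lid still open (x of beaker in the frame of kiln_shelf between -0.029 and 0.029 m and y of beaker in the frame of kiln_shelf between -0.049 and 0.049 m and z of beaker in the frame of kiln_shelf between -0.006 and 0.006 m and angle between each of beaker, tile's own z axis and vertical below 0.1 rad and z of tile in the frame of kiln_shelf between -0.006 and 0.006 m and contact force between beaker and tile below 0.05 N and value of joint lid above 0.3 rad and contact force between the fingers and beaker below 0.05 N), for 0.2 s.
2. the lid is shut (value of joint lid below 0.03 rad), for 0.2 s.
3. the clamp is down on the shut lid (value of joint clamp below 0.06 rad and value of joint lid below 0.03 rad), for 0.2 s.
4. the switch is turned to its stop with the kiln shut and clamped (all of step 3 and value of joint switch above 0.7 rad), for 0.1 s.
At the end, for the whole second after the job is handed in: Beaker at rest on the kiln shelf, upright (0.1 rad), not touching the tile, clear of the walls (centre within 29 mm in x, 49 mm in y of the chamber's centre); tile upright within 12 mm of its start; lid shut (0.03 rad), clamp down (0.06 rad), switch back at rest (0.06 rad) after reaching its stop (all of step 3 and x of beaker in the frame of kiln_shelf between -0.029 and 0.029 m and y of beaker in the frame of kiln_shelf between -0.049 and 0.049 m and z of beaker in the frame of kiln_shelf between -0.006 and 0.006 m and angle between each of beaker, tile's own z axis and vertical below 0.1 rad and z of tile in the frame of kiln_shelf between -0.006 and 0.006 m and contact force between beaker and tile below 0.05 N and value of joint switch below 0.06 rad and linear speed of each of beaker, tile below 0.02 m/s and distance of tile from where it was at the start of the episode below 0.012 m).
It fails at once if the lid is let drop (falls shut faster than 3 rad/s) (value of joint lid below 0.3 rad and velocity of joint lid below -3 rad/s).
It fails at once if the beaker falls freely into the kiln ((x of beaker in the frame of kiln_shelf between -0.065 and 0.065 m and y of beaker in the frame of kiln_shelf between -0.085 and 0.085 m and z of beaker in the frame of kiln_shelf below 0.09 m) and linear speed of beaker above 0.4 m/s and contact force between the fingers and beaker below 0.05 N).
It fails at once if a kiln post is moved by more than 30 mm (distance of any of post_tall, post_short from where it was at the start of the episode above 0.03 m).
It fails at once if the tile is pushed more than 12 mm (distance of tile from where it was at the start of the episode above 0.012 m).
It also fails if it takes over 72 s, if anything falls off the work surface, if the arm or the gripper's body presses on something with over 40 N, if the wrist force passes 120 N, or if a joint passes its speed limit or range.

ROBOT

A 6-joint arm with a two-finger parallel gripper is mounted at the origin on the work surface; the furniture and walls round the work are solid. World frame = base frame: x ahead of the robot, y to its left, z up, the work surface at z = 0. Lengths are in m, angles in degrees, forces in N, time in s.
With the tool pointing down it reaches from about 0.35 to 0.975 m from the base axis. Payload 7.1 kg.
Tool frame: the origin (TCP) lies midway between the tips of the shut fingers; the grasp point (between the pads) lies 19 mm behind it; x points along the fingers, y is the direction in which the jaws open and shut, and the axes are right-handed (so a half turn about x gives the same grasp; the last joint's range is limited). The gripper opens to 88 mm and grips with 3 to 60 N. Pads are 20 mm wide; open, the fingers measure 115 mm over their backs; the gripper's body (75 mm by 178 mm) begins 61 mm behind the grasp point.
Start: joints at [67.953, 24.242, 93.386, -0, 62.372, -1.089], TCP at [0.224, 0.584, 0.223] pointing down, gripper open.
Joint ranges: [-172.04, 172.04], [-51.8, 120.97], [4.93, 147.93], [-75.15, 255.16], [6.16, 154.13], [-145.62, 145.62]. Speed limits (degrees/s): [136.94, 136.94, 172.46, 180, 180, 180].

INTERFACE

Orientations are given as a 3x3 rotation matrix whose columns are the frame's x, y, z axes.
In Python, from rig import manip gives the robot as it stands.
- The arm moves only by the shell command python3 -m crank 'ROWS' [OPENING] [FORCE]. ROWS is JSON, a list of rows, each a list of 6 numbers: the shift along the tool's x, y, z in m, then the turn, a rotation vector about the tool's x, y, z in degrees. A call has exactly 5 rows; each row is the pose to reach, as a shift and turn from the pose commanded when the call began, along the tool's axes at that moment; what a row does not reach only later rows make up. A row lasts 1/10 s, in which the tool goes at most 50 mm and 8.59 degrees, less where a joint would pass 70% of its speed; a pose out of reach is approached as far as the arm can. A call with a gripper value outside its range is refused whole. OPENING is the finger opening in m, from 0 to 0.0878, set as the call begins (- or left out, the last holds). The fingers move at their own pace and stop on an object; FORCE is the grip in N (left out, the last holds). Time passes only in rows, so rows that repeat a pose let the fingers close, or fill a call up. It gives the time, the measured TCP pose, the force and the opening at its end, in the units of the state.
- manip.read_state(): the state, without advancing time (a new reading comes with each control period).
- manip.capture(name): name is "side" or "top" or "wrist"; returns the picture (420x560x3 uint8, red, green, blue); there is no depth.
- manip.camera_model(name): a dict with "vfov" (degrees; the focal length in pixels is half the picture's height over the tangent of half this angle, whatever the lens; pixels are square), "cx", "cy" (the principal point, pixels), "k1" (the pictures are not rectified: a ray, as slopes to the right and down, at radius r is drawn at 1 + k1 r^2 times it, then the intrinsics apply), "R" (3x3) and "t" (3): a world point X has camera coordinates R X + t. Camera axes: x right, y down, z forward; pixel columns grow to the right and rows downward; lengths in m; the calibration is good to about 2 mm. A picture is of the moment at which its call begins: read the wrist's pose just before it. camera_model takes no time and is no camera call; for the wrist camera it gives the pose at the moment of the call.
- manip.finish_job(): hands the job in, once; it reports no verdict.
The state is a dict: "t": time; "q": joint angles; "qvel": joint speeds; "joint_efforts": joint torques, N m; "tool_pos": TCP position; "ee_rot": TCP orientation; "force": force on the tool from outside, world axes, zero at the start; "torque": the same for the moment, N m; "grip_width": opening from 0.0 (shut) to 1.0 (fully open).
Only numpy, scipy, OpenCV 4.12 (cv2) and the standard library are available. Lean on these libraries where they do the work, as an engineer would, in place of code of your own. Each camera call takes 0.05 s, during which the arm holds its last target. There are 200 camera calls.

## Working session

There is one attempt and no reset: what is moved stays moved. The work goes in short steps, Python scripts to look and compute and a shell command to move; the robot and the scene stay as the last step left them, time stands still between calls to the robot, and variables do not carry over. Pictures are saved under pics/ and viewed, about 8 in all and at most 12, crops included, and the job is handed in when it is done.

```bash
ls; mkdir -p pics
cat > h.py <<'E'
import numpy as np, cv2, json
from rig import manip
def snap(n,f):
    im=manip.capture(n); cv2.imwrite('pics/'+f,im[:,:,::-1]); return im
def K(m): f=210/np.tan(np.radians(m['vfov'])/2); return f
def proj(m,X):
    c=np.array(m['R'])@np.array(X,float)+np.array(m['t']); s=c[:2]/c[2]; r2=s@s
    s=s*(1+m['k1']*r2); f=K(m); return np.array([m['cx']+f*s[0],m['cy']+f*s[1]])
def ray(m,p):
    f=K(m); d=np.array([(p[0]-m['cx'])/f,(p[1]-m['cy'])/f]); s=d.copy()
    for _ in range(20): s=d/(1+m['k1']*(s@s))
    R=np.array(m['R']); o=-R.T@np.array(m['t']); v=R.T@np.array([s[0],s[1],1.]); return o,v/np.linalg.norm(v)
def onz(m,p,z):
    o,v=ray(m,p); return o+v*(z-o[2])/v[2]
def tri(m1,p1,m2,p2):
    o1,v1=ray(m1,p1);o2,v2=ray(m2,p2)
    a=np.linalg.lstsq(np.c_[v1,-v2],o2-o1,rcond=None)[0]; A=o1+a[0]*v1;B=o2+a[1]*v2
    return (A+B)/2,np.linalg.norm(A-B)
E
python3 - <<'E'
from h import *
np.set_printoptions(precision=3,suppress=True)
a=[snap(n,n+'0.png') for n in('side','top')]
cv2.imwrite('pics/w0.png',manip.capture('wrist')[:,:,::-1])
for n in('side','top','wrist'):
    m=manip.camera_model(n); print(n,{k:np.round(v,4).tolist() for k,v in m.items()}, 'pos',-np.array(m['R']).T@m['t'])
print(manip.read_state())
E
```

```text
pics
side {'vfov': 52.1356, 'cx': 272.8582, 'cy': 213.7082, 'k1': -0.1385, 'R': [[-0.224, -0.9746, -0.0058], [-0.8353, 0.1951, -0.514], [0.5021, -0.1103, -0.8578]], 't': [0.0578, 0.4891, 0.8342]} pos [0.003 0.053 0.967]
top {'vfov': 43.4051, 'cx': 277.4022, 'cy': 214.6455, 'k1': -0.0717, 'R': [[-0.0234, -0.9996, -0.0136], [-0.9854, 0.0253, -0.1686], [0.1689, 0.0095, -0.9856]], 't': [-0.0334, 0.5117, 1.2964]} pos [ 0.285 -0.059  1.364]
wrist {'vfov': 61.6229, 'cx': 278.6359, 'cy': 208.953, 'k1': -0.0673, 'R': [[0.3582, 0.9336, -0.0006], [0.9054, -0.3472, 0.2444], [0.228, -0.0881, -0.9697]], 't': [-0.6236, -0.0289, 0.3899]} pos [0.161 0.606 0.385]
{'t': 0.15, 'q': array([67.953, 24.274, 93.42 ,  0.   , 62.373, -1.089]), 'qvel': array([-0.071, -0.197, -0.15 , -0.053,  0.045, -0.071]), 'joint_efforts': array([  0.   , -54.499, -27.392,   0.064,   0.02 ,  -0.   ]), 'tool_pos': array([0.223, 0.583, 0.222]), 'ee_rot': array([[-0.   ,  0.358,  0.934],
       [-0.001,  0.934, -0.358],
       [-1.   , -0.001, -0.   ]]), 'force': array([ 0.254, -0.194, -0.084]), 'torque': array([ 0.023, -0.014, -0.011]), 'grip_width': 1.0009466562740539}
```

View pics/top0.png

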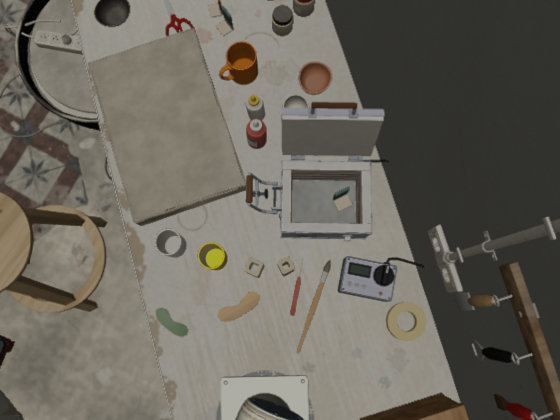

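View pics/side0.png

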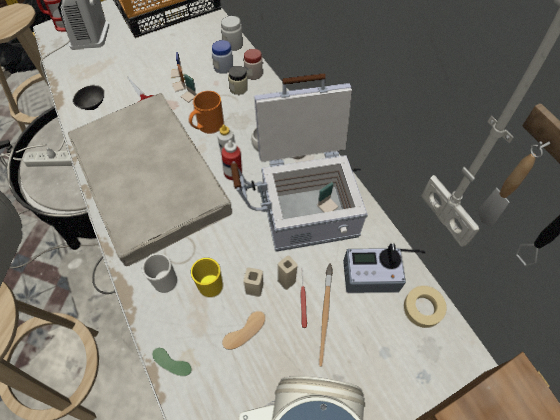

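Top: pale beaker at (170,243), yellow decoy at (212,256), posts at (255,267) and (286,266), kiln chamber around (326,198), clamp grip at (249,190), handle at (334,106), switch at (382,272). I'll enlarge that area.

Run:
```python
from h import *
im=cv2.imread('pics/top0.png')[90:310,150:430]; cv2.imwrite('pics/topc.png',cv2.resize(im,None,fx=2.7,fy=2.7,interpolation=cv2.INTER_CUBIC))
im=cv2.imread('pics/side0.png')[65:300,135:415]; cv2.imwrite('pics/sidec.png',cv2.resize(im,None,fx=2.55,fy=2.55,interpolation=cv2.INTER_CUBIC))
```

```text
(no output)
```

View pics/topc.png

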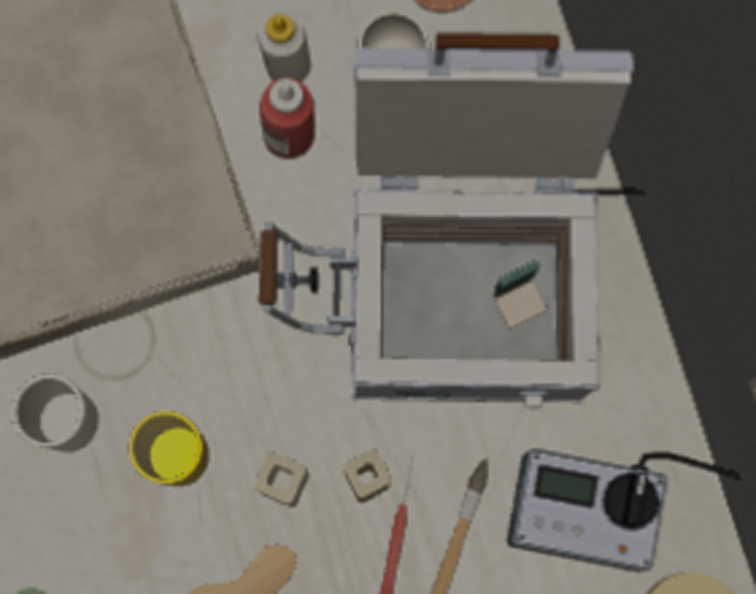

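View pics/sidec.png

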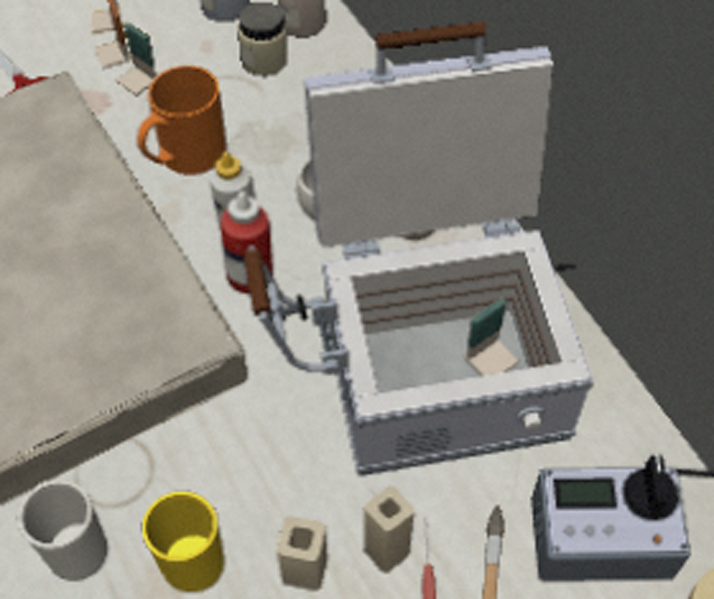

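Topc: kiln rim's outer corners (357,191),(597,194),(597,386),(355,384); beaker rim centre (50,410); tile foot near (521,303); switch disc (631,499). Sidec shows the same.

Run:
```python
from h import *
np.set_printoptions(precision=4,suppress=True)
mt=manip.camera_model('top');ms=manip.camera_model('side')
T=lambda p:np.array(p)/2.7+[150,90]; S=lambda p:np.array(p)/2.55+[135,65]
rim=[(357,191),(597,194),(597,386),(355,384)]
for z,ps in((.128,rim),(.094,[(50,410)]),(.070,[(530,451),(666,474),(652,570),(511,545)]),(.079,[(631,499)]),(.028,[(382,360),(557,360),(521,303)])):
    for p in ps: print('top',z,p,onz(mt,T(p),z))
for z,ps in((.128,[(325,264),(543,235),(592,381),(360,418)]),(.094,[(58,511)]),(.070,[(538,470),(681,470),(689,548),(540,548)]),(.079,[(651,494)])):
    for p in ps: print('side',z,p,onz(ms,S(p),z))
print('beaker',tri(mt,T((50,410)),ms,S((58,513))))
print('grip',tri(mt,T((267,267)),ms,S((257,280))))
print('handle',tri(mt,T((498,42)),ms,S((432,36))))
print('post1',tri(mt,T((283,479)),ms,S((303,537))),'post2',tri(mt,T((367,475)),ms,S((390,509))))
# beaker blob mask
for n,m in(('top0',mt),('side0',ms)):
    pass
```

```text
top 0.128 (357, 191) [ 0.6282 -0.0615  0.128 ]
top 0.128 (597, 194) [ 0.6199 -0.2764  0.128 ]
top 0.128 (597, 386) [ 0.4467 -0.267   0.128 ]
top 0.128 (355, 384) [ 0.4539 -0.0554  0.128 ]
top 0.094 (50, 410) [0.4417 0.2202 0.094 ]
top 0.07 (530, 451) [ 0.3963 -0.2127  0.07  ]
top 0.07 (666, 474) [ 0.3722 -0.3354  0.07  ]
top 0.07 (652, 570) [ 0.2864 -0.3178  0.07  ]
top 0.07 (511, 545) [ 0.3121 -0.192   0.07  ]
top 0.079 (631, 499) [ 0.35   -0.3006  0.079 ]
top 0.028 (382, 360) [ 0.4899 -0.0813  0.028 ]
top 0.028 (557, 360) [ 0.4856 -0.2472  0.028 ]
top 0.028 (521, 303) [ 0.5415 -0.2155  0.028 ]
side 0.128 (325, 264) [ 0.6248 -0.0591  0.128 ]
side 0.128 (543, 235) [ 0.6113 -0.2738  0.128 ]
side 0.128 (592, 381) [ 0.443  -0.2648  0.128 ]
side 0.128 (360, 418) [ 0.4536 -0.0533  0.128 ]
side 0.094 (58, 511) [0.4409 0.2221 0.094 ]
side 0.07 (538, 470) [ 0.3948 -0.2067  0.07  ]
side 0.07 (681, 470) [ 0.3639 -0.336   0.07  ]
side 0.07 (689, 548) [ 0.2897 -0.3148  0.07  ]
side 0.07 (540, 548) [ 0.3214 -0.1851  0.07  ]
side 0.079 (651, 494) [ 0.3441 -0.2964  0.079 ]
beaker (array([0.4428, 0.2229, 0.086 ]), np.float64(0.0019135859735057007))
grip (array([0.5347, 0.0134, 0.245 ]), np.float64(0.0013559719624165727))
handle (array([ 0.6851, -0.1705,  0.336 ]), np.float64(0.0014450155856047908))
post1 (array([0.3767, 0.0139, 0.0748]), np.float64(0.00407657385351343)) post2 (array([ 0.3768, -0.0631,  0.0959]), np.float64(0.0018806996330901153))
```

```bash
python3 -m crank 'help' 2>&1 | tail -5; python3 -c "
from rig import manip; print([x for x in dir(manip) if x[0]!='_'])"
```

```text
invalid input: not JSON, or not a number
['IKError', 'camera_model', 'capture', 'finish_job', 'read_state']
```

Measurements agree with the given sizes: kiln centre ≈(0.536,-0.164), yaw ≈-2.3°, and the handle and grip radii match. The beaker is at ≈(0.441,0.221). Next is a small planner that prints rows for me to type.

```bash
cat > plan.py <<'E'
import sys
from h import *
from scipy.spatial.transform import Rotation as Ro
def down(yaw,pitch=0):
    "tool x down, tool y at world yaw(deg)"
    a=np.radians(yaw); y=np.array([np.cos(a),np.sin(a),0]); x=np.array([0,0,-1.]); return np.c_[x,y,np.cross(x,y)]
def plan(wps,start=None):
    "wps: list of (pos,R); one call each; prints the 5th row (tool axes)"
    s=manip.read_state(); p,R=(np.array(s['tool_pos']),np.array(s['ee_rot'])) if start is None else start
    for P,Q in wps:
        P=np.array(P); d=R.T@(P-p); r=Ro.from_matrix(R.T@Q).as_rotvec(degrees=True)
        print(np.round(d,4).tolist(),np.round(r,1).tolist(),'mm/row %.0f deg/row %.1f'%(np.linalg.norm(d)*200,np.linalg.norm(r)/5)); p,R=P,Q
E
python3 - <<'E'
from plan import *
s=manip.read_state();p=np.array(s['tool_pos']);e=np.array([.4415,.2215,.223])
plan([(p+(e-p)*.5,down(69-36)),(e,down(-2.3))])
E
```

```text
[-0.0003, -0.1299, 0.1665] [36.0, 0.0, 0.1] mm/row 42 deg/row 7.2
[-0.0005, -0.007, 0.2111] [35.3, 0.0, 0.0] mm/row 42 deg/row 7.1
```

```bash
python3 -m crank '[[0,-0.026,0.033,7.2,0,0],[0,-0.052,0.067,14.4,0,0],[0,-0.078,0.1,21.6,0,0],[0,-0.104,0.133,28.8,0,0],[0,-0.13,0.1665,36,0,0]]' 0.0878
python3 -m crank '[[0,-0.001,0.042,7.1,0,0],[0,-0.003,0.084,14.1,0,0],[0,-0.004,0.126,21.2,0,0],[0,-0.006,0.168,28.2,0,0],[0,-0.007,0.211,35.3,0,0]]'
python3 -m crank '[[0,0,0,0,0,0],[0,0,0,0,0,0],[0,0,0,0,0,0],[0,0,0,0,0,0],[0,0,0,0,0,0]]'
python3 - <<'E'
from h import *
m=manip.camera_model('wrist'); snap('wrist','w1.png')
print(proj(m,[.4415,.2215,.094]),manip.read_state()['tool_pos'],manip.read_state()['q'])
print(onz(m,(278,209),0))
E
```

```text
t: 0.65
tool_pos: [0.3329, 0.4011, 0.2225]
ee_rot: [[-0.0, 0.841, 0.541], [-0.0, 0.541, -0.841], [-1.0, -0.0, 0.0]]
force: [0.7, -0.2, 0.4]
grip_width: 0.999
t: 1.15
tool_pos: [0.4421, 0.2204, 0.2227]
ee_rot: [[-0.0, 0.999, -0.044], [-0.0, -0.044, -0.999], [-1.0, -0.0, 0.0]]
force: [0.8, -0.1, 0.7]
grip_width: 1.002
t: 1.65
tool_pos: [0.4411, 0.2229, 0.2226]
ee_rot: [[-0.0, 0.999, -0.037], [-0.0, -0.037, -0.999], [-1.0, -0.0, 0.0]]
force: [0.6, -0.2, 0.2]
grip_width: 0.996
[280.02822649 201.86890749] [0.44122538 0.22282324 0.2226448 ] [2.54125503e+01 1.32393587e+01 1.09627562e+02 4.13939261e-03
 5.71390670e+01 2.75576026e+01]
[ 4.38485423e-01  1.91699187e-01 -5.55111512e-17]
```

View pics/w1.png

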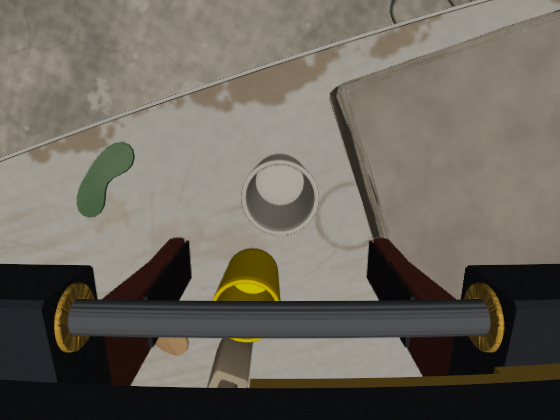

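The wrist view shows the beaker rim centred at (280,197), within 4 px of the prediction, between the open fingers. Now I'll plan the descent, lift and carry.

Run:
```python
from plan import *
m=manip.camera_model('wrist'); b=onz(m,(280,197.5),.094); print(b)
D=down(-2.3); b[0]=(b[0]+.4415)/2
plan([((b[0],b[1],.15),D),((b[0],b[1],.06),D),((b[0],b[1],.06),D),((b[0],b[1],.19),D),((b[0],b[1],.36),D),((.487,.05,.36),D),((.5315,-.126,.36),D)])
```

```text
[0.4416974  0.22519216 0.094     ]
[0.0726, 0.0003, -0.0024] [0.2, -0.0, 0.0] mm/row 15 deg/row 0.0
[0.09, 0.0, 0.0] [0.0, 0.0, 0.0] mm/row 18 deg/row 0.0
[0.0, 0.0, 0.0] [0.0, 0.0, 0.0] mm/row 0 deg/row 0.0
[-0.13, 0.0, 0.0] [0.0, 0.0, 0.0] mm/row 26 deg/row 0.0
[-0.17, 0.0, 0.0] [0.0, 0.0, 0.0] mm/row 34 deg/row 0.0
[0.0, 0.0524, 0.1732] [0.0, 0.0, 0.0] mm/row 36 deg/row 0.0
[0.0, 0.0515, 0.1741] [0.0, 0.0, 0.0] mm/row 36 deg/row 0.0
```

```bash
python3 -m crank '[[0.015,0,-0.002,0,0,0],[0.03,0,-0.002,0,0,0],[0.045,0,-0.002,0,0,0],[0.06,0,-0.002,0,0,0],[0.073,0,-0.002,0,0,0]]'
python3 -m crank '[[0.02,0,0,0,0,0],[0.04,0,0,0,0,0],[0.06,0,0,0,0,0],[0.08,0,0,0,0,0],[0.09,0,0,0,0,0]]'
python3 -m crank '[[0,0,0,0,0,0],[0,0,0,0,0,0],[0,0,0,0,0,0],[0,0,0,0,0,0],[0,0,0,0,0,0]]' 0.05 20
python3 -m crank '[[0,0,0,0,0,0],[0,0,0,0,0,0],[0,0,0,0,0,0],[0,0,0,0,0,0],[0,0,0,0,0,0]]'
```

```text
t: 2.2
tool_pos: [0.4414, 0.2245, 0.1489]
ee_rot: [[-0.0, 0.999, -0.038], [-0.0, -0.038, -0.999], [-1.0, -0.0, 0.0]]
force: [0.6, -0.4, -0.5]
grip_width: 1.001
t: 2.7
tool_pos: [0.4409, 0.224, 0.0582]
ee_rot: [[-0.002, 0.999, -0.039], [-0.001, -0.039, -0.999], [-1.0, -0.002, 0.001]]
force: [-0.1, 0.1, 0.4]
grip_width: 0.999
t: 3.2
tool_pos: [0.4424, 0.2243, 0.0605]
ee_rot: [[0.002, 0.999, -0.039], [0.001, -0.039, -0.999], [-1.0, 0.002, -0.001]]
force: [-0.1, 0.8, 3.5]
grip_width: 0.739
t: 3.7
tool_pos: [0.4424, 0.2243, 0.0605]
ee_rot: [[0.001, 0.999, -0.039], [0.001, -0.039, -0.999], [-1.0, 0.001, -0.001]]
force: [-0.1, 1.1, 5.9]
grip_width: 0.739
```

```bash
python3 -m crank '[[-0.02,0,0,0,0,0],[-0.045,0,0,0,0,0],[-0.07,0,0,0,0,0],[-0.1,0,0,0,0,0],[-0.13,0,0,0,0,0]]'
python3 -m crank '[[-0.034,0,0,0,0,0],[-0.068,0,0,0,0,0],[-0.102,0,0,0,0,0],[-0.136,0,0,0,0,0],[-0.17,0,0,0,0,0]]'
python3 -m crank '[[0,0.008,0.025,0,0,0],[0,0.018,0.06,0,0,0],[0,0.029,0.096,0,0,0],[0,0.04,0.132,0,0,0],[0,0.0515,0.173,0,0,0]]'
python3 -m crank '[[0,0.01,0.037,0,0,0],[0,0.021,0.074,0,0,0],[0,0.032,0.11,0,0,0],[0,0.042,0.145,0,0,0],[0,0.0515,0.174,0,0,0]]'
python3 -m crank '[[0,0,0,0,0,0],[0,0,0,0,0,0],[0,0,0,0,0,0],[0,0,0,0,0,0],[0,0,0,0,0,0]]'
python3 - <<'E'
from h import *
im=snap('top','t2.png'); m=manip.camera_model('wrist'); w=snap('wrist','w2.png')
s=snap('side','s2.png')
c=np.hstack([im[60:280,220:420],s[60:280,200:400],cv2.resize(w,(293,220))]); cv2.imwrite('pics/c2.png',c[:,:,::-1]) 
print(manip.read_state()['force'],manip.read_state()['grip_width'])
cs=lambda x,y,z:[.536+x*.9992+y*.0401,-.164-x*.0401+y*.9992,z]
for q in((-.065,-.085,.128),(-.065,.085,.128),(.065,.085,.128),(.065,-.085,.128),(-.087,.107,.128)): print(q,proj(m,cs(*q)).round())
E
```

```text
t: 4.2
tool_pos: [0.4412, 0.2237, 0.1906]
ee_rot: [[-0.001, 0.999, -0.039], [-0.0, -0.039, -0.999], [-1.0, -0.001, 0.001]]
force: [0.0, 0.8, -1.1]
grip_width: 0.741
t: 4.7
tool_pos: [0.4411, 0.2236, 0.3609]
ee_rot: [[-0.001, 0.999, -0.039], [-0.0, -0.039, -0.999], [-1.0, -0.001, 0.0]]
force: [0.3, 0.7, -2.3]
grip_width: 0.738
t: 5.2
tool_pos: [0.4861, 0.0479, 0.3595]
ee_rot: [[-0.0, 0.999, -0.039], [0.0, -0.039, -0.999], [-1.0, -0.0, -0.0]]
force: [1.5, -0.1, -1.3]
grip_width: 0.741
t: 5.7
tool_pos: [0.5307, -0.1287, 0.3593]
ee_rot: [[-0.001, 0.999, -0.04], [0.0, -0.04, -0.999], [-1.0, -0.001, -0.0]]
force: [0.8, 0.3, -1.4]
grip_width: 0.742
t: 6.2
tool_pos: [0.5309, -0.1259, 0.3598]
ee_rot: [[0.0, 0.999, -0.038], [0.0, -0.038, -0.999], [-1.0, 0.0, -0.0]]
force: [-0.2, 0.6, -1.7]
grip_width: 0.739
[ 0.18638891 -0.42433015 -1.88575523] 0.7422798810361364
(-0.065, -0.085, 0.128) [231. 280.]
(-0.065, 0.085, 0.128) [226. 138.]
(0.065, 0.085, 0.128) [344. 138.]
(0.065, -0.085, 0.128) [338. 280.]
(-0.087, 0.107, 0.128) [206. 118.]
```

View pics/c2.png

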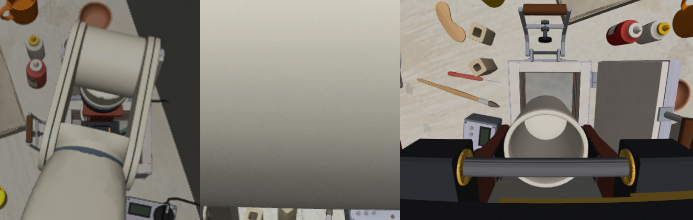

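The wrist view matches the predicted rim corners ((208,119) measured, (206,118) predicted), so the beaker is lined up. Lowering it now.

```bash
python3 -m crank '[[0.03,0,0,0,0,0],[0.06,0,0,0,0,0],[0.09,0,0,0,0,0],[0.12,0,0,0,0,0],[0.15,0,0,0,0,0]]'
python3 -m crank '[[0.025,0,0,0,0,0],[0.05,0,0,0,0,0],[0.075,0,0,0,0,0],[0.095,0,0,0,0,0],[0.108,0,0,0,0,0]]'
python3 -m crank '[[0.002,0,0,0,0,0],[0.004,0,0,0,0,0],[0.006,0,0,0,0,0],[0.008,0,0,0,0,0],[0.01,0,0,0,0,0]]'
```

```text
t: 6.85
tool_pos: [0.5311, -0.1266, 0.2088]
ee_rot: [[0.001, 0.999, -0.039], [-0.0, -0.039, -0.999], [-1.0, 0.001, 0.0]]
force: [1.0, -0.1, -3.3]
grip_width: 0.742
t: 7.35
tool_pos: [0.5305, -0.1265, 0.1003]
ee_rot: [[-0.001, 0.999, -0.039], [0.0, -0.039, -0.999], [-1.0, -0.001, -0.0]]
force: [0.1, -0.2, -0.9]
grip_width: 0.74
t: 7.85
tool_pos: [0.5315, -0.1269, 0.0922]
ee_rot: [[0.001, 0.999, -0.039], [-0.0, -0.039, -0.999], [-1.0, 0.001, 0.0]]
force: [0.4, 0.2, -1.7]
grip_width: 0.741
```

```bash
python3 -m crank '[[0.001,0,0,0,0,0],[0.002,0,0,0,0,0],[0.003,0,0,0,0,0],[0.003,0,0,0,0,0],[0.003,0,0,0,0,0]]'
python3 -m crank '[[0.0005,0,0,0,0,0],[0.001,0,0,0,0,0],[0.001,0,0,0,0,0],[0.001,0,0,0,0,0],[0.001,0,0,0,0,0]]'
```

```text
t: 8.35
tool_pos: [0.5311, -0.1269, 0.0889]
ee_rot: [[0.0, 0.999, -0.039], [-0.0, -0.039, -0.999], [-1.0, 0.0, 0.0]]
force: [-0.5, 0.0, 2.1]
grip_width: 0.743
t: 8.85
tool_pos: [0.5312, -0.1273, 0.0887]
ee_rot: [[0.0, 0.999, -0.039], [-0.001, -0.039, -0.999], [-1.0, 0.0, 0.001]]
force: [-3.4, -2.6, 11.2]
grip_width: 0.741
```

Contact with the shelf shows on the force reading. Releasing, rising, and moving above the lid handle.

```bash
python3 -m crank '[[0,0,0,0,0,0],[0,0,0,0,0,0],[0,0,0,0,0,0],[0,0,0,0,0,0],[0,0,0,0,0,0]]' 0.076
python3 -m crank '[[-0.005,0,0,0,0,0],[-0.015,0,0,0,0,0],[-0.03,0,0,0,0,0],[-0.05,0,0,0,0,0],[-0.075,0,0,0,0,0]]'
python3 -m crank '[[-0.03,0,0,0,0,0],[-0.065,0,0,0,0,0],[-0.1,0,0,0,0,0],[-0.14,0,0,0,0,0],[-0.18,0,0,0,0,0]]'
python3 -m crank '[[-0.02,0,0,0,0,0],[-0.04,0,0,0,0,0],[-0.06,0,0,0,0,0],[-0.08,0,0,0,0,0],[-0.08,0,0,0,0,0]]' 0.06
python3 - <<'E'
from plan import *
w=snap('wrist','w3.png');m=manip.camera_model('wrist')
cs=lambda x,y,z:[.536+x*.9992+y*.0401,-.164-x*.0401+y*.9992,z]
print(proj(m,cs(-.0066,.037,.122)),proj(m,cs(-.0066,.037,.028)))
plan([((.6855,-.1705,.42),down(-2.3)),((.6855,-.1705,.32),down(-2.3))])
E
```

```text
t: 9.35
tool_pos: [0.531, -0.1267, 0.0875]
ee_rot: [[-0.0, 0.999, -0.039], [0.0, -0.039, -0.999], [-1.0, -0.0, -0.0]]
force: [-0.9, 0.6, 0.0]
grip_width: 0.864
t: 9.85
tool_pos: [0.5306, -0.1267, 0.1636]
ee_rot: [[-0.001, 0.999, -0.039], [0.0, -0.039, -0.999], [-1.0, -0.001, -0.0]]
force: [1.1, 0.1, -0.4]
grip_width: 0.866
t: 10.35
tool_pos: [0.5305, -0.1267, 0.3452]
ee_rot: [[0.001, 0.999, -0.039], [-0.0, -0.039, -0.999], [-1.0, 0.001, 0.0]]
force: [0.4, -0.7, -0.4]
grip_width: 0.865
t: 10.85
tool_pos: [0.5319, -0.127, 0.4263]
ee_rot: [[0.006, 0.999, -0.039], [-0.001, -0.039, -0.999], [-1.0, 0.006, 0.001]]
force: [-0.0, -0.6, -0.0]
grip_width: 0.683
[278.13385493 171.25934804] [278.00767713 162.93883527]
[0.0049, 0.1558, 0.0375] [0.0, 0.0, -0.2] mm/row 32 deg/row 0.0
[0.1, 0.0, 0.0] [0.0, 0.0, 0.0] mm/row 20 deg/row 0.0
```

View pics/w3.png

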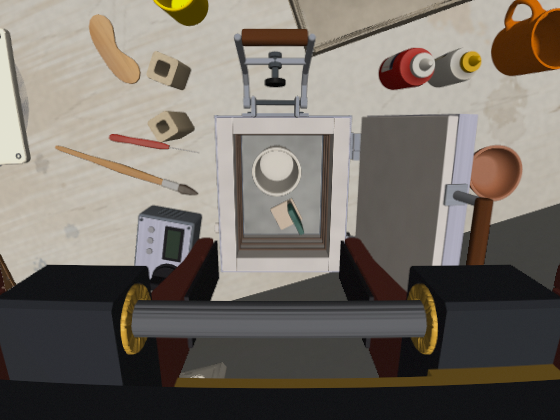

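The beaker rim at (276,171) is where predicted, upright and clear of the tile at (287,215). The near handle end is at (482,205). On to the handle.

```bash
python3 -m crank '[[0,0.025,0.006,0,0,0],[0.001,0.056,0.013,0,0,0],[0.002,0.09,0.022,0,0,0],[0.003,0.125,0.03,0,0,0],[0.005,0.156,0.0375,0,0,0]]'
python3 -m crank '[[0,0,0,0,0,0],[0,0,0,0,0,0],[0,0,0,0,0,0],[0,0,0,0,0,0],[0,0,0,0,0,0]]'
python3 - <<'E'
from plan import *
w=snap('wrist','w4.png');m=manip.camera_model('wrist')
mm=((w[:,:,0].astype(int)-w[:,:,2]>25)&(w[:,:,0]<140)).astype(np.uint8)
print(proj(m,[.6855-.0019,-.1705+.047,.336]),proj(m,[.6855+.0019,-.1705-.047,.336]))
s=snap('side','s4.png')
cv2.imwrite('pics/c4.png',np.hstack([cv2.resize(w,(480,360)),cv2.resize(s[0:240,190:400],(315,360))])[:,:,::-1])
E
```

```text
t: 11.4
tool_pos: [0.6863, -0.1707, 0.416]
ee_rot: [[-0.002, 0.999, -0.039], [0.0, -0.039, -0.999], [-1.0, -0.002, -0.0]]
force: [-0.2, 0.4, -0.3]
grip_width: 0.685
t: 11.9
tool_pos: [0.6848, -0.1702, 0.4185]
ee_rot: [[0.001, 0.999, -0.039], [-0.0, -0.039, -0.999], [-1.0, 0.001, 0.0]]
force: [0.1, 0.1, -0.0]
grip_width: 0.683
[275.04911367 148.946787  ] [285.35896433 274.56693146]
```

View pics/c4.png

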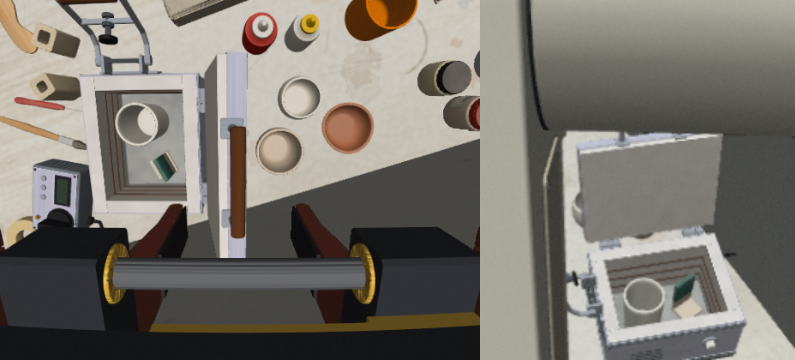

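The bar ends, at (276.5,148) and (278,276) in full-scale pixels, put the bar at x≈0.683. Descending and gripping it.

```bash
python3 -m crank '[[0.02,-0.002,0,0,0,0],[0.04,-0.002,0,0,0,0],[0.06,-0.002,0,0,0,0],[0.08,-0.002,0,0,0,0],[0.096,-0.002,0,0,0,0]]'
python3 -m crank '[[0,0,0,0,0,0],[0,0,0,0,0,0],[0,0,0,0,0,0],[0,0,0,0,0,0],[0,0,0,0,0,0]]' 0 10
python3 -m crank '[[0,0,0,0,0,0],[0,0,0,0,0,0],[0,0,0,0,0,0],[0,0,0,0,0,0],[0,0,0,0,0,0]]'
```

```text
t: 12.5
tool_pos: [0.683, -0.1702, 0.3207]
ee_rot: [[-0.001, 0.999, -0.039], [0.0, -0.039, -0.999], [-1.0, -0.001, -0.0]]
force: [0.0, -0.2, 0.1]
grip_width: 0.684
t: 13.0
tool_pos: [0.6837, -0.1704, 0.3226]
ee_rot: [[0.001, 0.999, -0.039], [-0.0, -0.039, -0.999], [-1.0, 0.001, 0.0]]
force: [0.7, 0.2, 0.6]
grip_width: 0.265
t: 13.5
tool_pos: [0.6836, -0.1704, 0.322]
ee_rot: [[0.001, 0.999, -0.039], [-0.0, -0.039, -0.999], [-1.0, 0.001, 0.0]]
force: [0.1, 0.3, 2.7]
grip_width: 0.145
```

Bar held (12.7 mm reading). Now the arc table for lowering.

```bash
cat > arc.py <<'E'
import numpy as np
def arc(p0,p1,n,r=.2175):
    ph=np.radians(np.linspace(p0,p1,5*n+1)); x=-r*np.cos(ph); z=r*np.sin(ph)
    for k in range(n):
        i=5*k; print(round(np.degrees(ph[i+5]),1),[[round(z[i]-z[i+j],4),round(x[i+j]-x[i],4)] for j in range(1,6)])
E
python3 -c "
from arc import *; arc(104.1,89.1,1); arc(89.1,3.7,7)"
```

```text
89.1 [[np.float64(-0.0025), np.float64(-0.0111)], [np.float64(-0.0044), np.float64(-0.0223)], [np.float64(-0.0057), np.float64(-0.0337)], [np.float64(-0.0064), np.float64(-0.045)], [np.float64(-0.0065), np.float64(-0.0564)]]
76.9 [[np.float64(0.0003), np.float64(-0.0093)], [np.float64(0.0011), np.float64(-0.0185)], [np.float64(0.0022), np.float64(-0.0277)], [np.float64(0.0037), np.float64(-0.0368)], [np.float64(0.0056), np.float64(-0.0459)]]
64.7 [[np.float64(0.0023), np.float64(-0.009)], [np.float64(0.005), np.float64(-0.0178)], [np.float64(0.008), np.float64(-0.0266)], [np.float64(0.0114), np.float64(-0.0352)], [np.float64(0.0152), np.float64(-0.0437)]]
52.5 [[np.float64(0.0041), np.float64(-0.0083)], [np.float64(0.0086), np.float64(-0.0164)], [np.float64(0.0134), np.float64(-0.0243)], [np.float64(0.0186), np.float64(-0.032)], [np.float64(0.0241), np.float64(-0.0395)]]
40.3 [[np.float64(0.0058), np.float64(-0.0072)], [np.float64(0.0119), np.float64(-0.0142)], [np.float64(0.0183), np.float64(-0.0209)], [np.float64(0.0249), np.float64(-0.0273)], [np.float64(0.0319), np.float64(-0.0335)]]
28.1 [[np.float64(0.0072), np.float64(-0.0058)], [np.float64(0.0146), np.float64(-0.0114)], [np.float64(0.0223), np.float64(-0.0166)], [np.float64(0.0302), np.float64(-0.0214)], [np.float64(0.0382), np.float64(-0.026)]]
15.9 [[np.float64(0.0083), np.float64(-0.0042)], [np.float64(0.0167), np.float64(-0.008)], [np.float64(0.0253), np.float64(-0.0115)], [np.float64(0.034), np.float64(-0.0146)], [np.float64(0.0429), np.float64(-0.0173)]]
3.7 [[np.float64(0.009), np.float64(-0.0023)], [np.float64(0.018), np.float64(-0.0043)], [np.float64(0.0271), np.float64(-0.0059)], [np.float64(0.0363), np.float64(-0.0071)], [np.float64(0.0456), np.float64(-0.0079)]]
```

```bash
python3 -m crank '[[-0.0025,-0.011,0,0,0,0],[-0.0044,-0.022,0,0,0,0],[-0.0057,-0.0335,0,0,0,0],[-0.0064,-0.045,0,0,0,0],[-0.0065,-0.0564,0,0,0,0]]' 0 15
python3 -m crank '[[0.0003,-0.0093,0,0,0,0],[0.0011,-0.0185,0,0,0,0],[0.0022,-0.0277,0,0,0,0],[0.0037,-0.0368,0,0,0,0],[0.0056,-0.0459,0,0,0,0]]'
```

```text
t: 14.0
tool_pos: [0.6257, -0.1679, 0.3283]
ee_rot: [[-0.0, 0.999, -0.04], [0.0, -0.04, -0.999], [-1.0, -0.0, -0.0]]
force: [1.7, 0.8, 2.2]
grip_width: 0.141
t: 14.5
tool_pos: [0.5804, -0.1662, 0.3223]
ee_rot: [[-0.0, 0.999, -0.039], [0.0, -0.039, -0.999], [-1.0, -0.0, -0.0]]
force: [0.6, 1.6, 1.1]
grip_width: 0.141
```

```bash
python3 -m crank '[[0.0023,-0.009,0,0,0,0],[0.005,-0.0178,0,0,0,0],[0.008,-0.0266,0,0,0,0],[0.0114,-0.0352,0,0,0,0],[0.0152,-0.0437,0,0,0,0]]' 0 45
python3 -m crank '[[0.0041,-0.0083,0,0,0,0],[0.0086,-0.0164,0,0,0,0],[0.0134,-0.0243,0,0,0,0],[0.0186,-0.032,0,0,0,0],[0.0241,-0.0395,0,0,0,0]]'
```

```text
t: 15.0
tool_pos: [0.5369, -0.1644, 0.3071]
ee_rot: [[0.0, 0.999, -0.039], [0.0, -0.039, -0.999], [-1.0, 0.0, -0.0]]
force: [2.6, 2.8, 1.9]
grip_width: 0.134
t: 15.5
tool_pos: [0.4974, -0.1628, 0.2827]
ee_rot: [[-0.0, 0.999, -0.039], [0.0, -0.039, -0.999], [-1.0, -0.0, -0.0]]
force: [2.0, 4.4, -0.8]
grip_width: 0.138
```

```bash
python3 -m crank '[[0.0058,-0.0072,0,0,0,0],[0.0119,-0.0142,0,0,0,0],[0.0183,-0.0209,0,0,0,0],[0.0249,-0.0273,0,0,0,0],[0.0319,-0.0335,0,0,0,0]]'
```

```text
t: 16.0
tool_pos: [0.4643, -0.1616, 0.2508]
ee_rot: [[0.001, 0.999, -0.04], [0.0, -0.04, -0.999], [-1.0, 0.001, -0.0]]
force: [4.1, 5.4, -1.1]
grip_width: 0.142
```

```bash
python3 -m crank '[[0.0072,-0.0058,0,0,0,0],[0.0146,-0.0114,0,0,0,0],[0.0223,-0.0166,0,0,0,0],[0.0302,-0.0214,0,0,0,0],[0.0382,-0.026,0,0,0,0]]'
python3 -m crank '[[0.0083,-0.0042,0,0,0,0],[0.0167,-0.008,0,0,0,0],[0.0253,-0.0115,0,0,0,0],[0.034,-0.0146,0,0,0,0],[0.0429,-0.0173,0,0,0,0]]'
```

```text
t: 16.5
tool_pos: [0.4387, -0.1606, 0.2127]
ee_rot: [[0.001, 0.999, -0.04], [0.0, -0.04, -0.999], [-1.0, 0.001, -0.0]]
force: [5.8, 5.3, -1.7]
grip_width: 0.134
t: 17.0
tool_pos: [0.4221, -0.16, 0.17]
ee_rot: [[0.003, 0.999, -0.04], [-0.0, -0.04, -0.999], [-1.0, 0.003, 0.0]]
force: [6.9, 5.8, -2.1]
grip_width: 0.137
```

```bash
python3 -m crank '[[0.009,-0.002,0,0,0,0],[0.018,-0.004,0,0,0,0],[0.027,-0.005,0,0,0,0],[0.034,-0.006,0,0,0,0],[0.04,-0.0065,0,0,0,0]]'
python3 -m crank '[[0.001,0,0,0,0,0],[0.002,0,0,0,0,0],[0.003,0,0,0,0,0],[0.004,0,0,0,0,0],[0.005,0,0,0,0,0]]'
```

```text
t: 17.5
tool_pos: [0.4157, -0.1598, 0.1302]
ee_rot: [[0.002, 0.999, -0.04], [-0.0, -0.04, -0.999], [-1.0, 0.002, 0.0]]
force: [-0.4, 8.8, 39.3]
grip_width: 0.137
t: 18.0
tool_pos: [0.4157, -0.1601, 0.129]
ee_rot: [[0.002, 0.999, -0.039], [-0.001, -0.039, -0.999], [-1.0, 0.002, 0.001]]
force: [-9.9, 8.2, 47.9]
grip_width: 0.134
```

The lid is seated: upward reaction with the tool stopped at the shut height. Releasing, rising and turning toward the clamp.

```bash
python3 -m crank '[[0,0,0,0,0,0],[0,0,0,0,0,0],[0,0,0,0,0,0],[0,0,0,0,0,0],[0,0,0,0,0,0]]' 0.05
python3 -m crank '[[-0.03,0,0,0,0,0],[-0.07,0,0,0,0,0],[-0.11,0,0,0,0,0],[-0.15,0,0,0,0,0],[-0.18,0,0,0,0,0]]'
python3 - <<'E'
from plan import *
snap('side','s5.png');snap('top','t5.png')
s=manip.read_state(); p=np.array(s['tool_pos']); e=np.array([.5347,.0134,.32])
plan([(p+(e-p)*k/3,down(-2.3-30*k)) for k in(1,2,3)])
E
```

```text
t: 18.5
tool_pos: [0.4144, -0.1598, 0.1249]
ee_rot: [[-0.001, 0.999, -0.039], [0.0, -0.039, -0.999], [-1.0, -0.001, -0.0]]
force: [-0.0, 0.7, -0.1]
grip_width: 0.544
t: 19.0
tool_pos: [0.4151, -0.1599, 0.3076]
ee_rot: [[0.002, 0.999, -0.039], [-0.001, -0.039, -0.999], [-1.0, 0.002, 0.001]]
force: [1.0, -0.0, 0.1]
grip_width: 0.573
[-0.0035, 0.037, -0.0595] [30.0, 0.1, -0.4] mm/row 14 deg/row 6.0
[-0.0036, 0.0022, -0.07] [30.0, 0.0, 0.0] mm/row 14 deg/row 6.0
[-0.0036, -0.0331, -0.0617] [30.0, 0.0, 0.0] mm/row 14 deg/row 6.0
```

```bash
python3 -m crank '[[-0.001,0.007,-0.012,6,0,0],[-0.002,0.015,-0.024,12,0,0],[-0.003,0.022,-0.036,18,0,0],[-0.0035,0.03,-0.048,24,0,0],[-0.0035,0.037,-0.0595,30,0,0]]'
python3 -m crank '[[-0.001,0,-0.014,6,0,0],[-0.002,0.001,-0.028,12,0,0],[-0.003,0.001,-0.042,18,0,0],[-0.0035,0.002,-0.056,24,0,0],[-0.0035,0.002,-0.07,30,0,0]]'
python3 -m crank '[[-0.001,-0.007,-0.012,6,0,0],[-0.002,-0.013,-0.025,12,0,0],[-0.003,-0.02,-0.037,18,0,0],[-0.0035,-0.026,-0.049,24,0,0],[-0.0035,-0.033,-0.062,30,0,0]]' 0.05
python3 -m crank '[[0,0,0,0,0,0],[0,0,0,0,0,0],[0,0,0,0,0,0],[0,0,0,0,0,0],[0,0,0,0,0,0]]'
python3 - <<'E'
from plan import *
w=snap('wrist','w6.png');m=manip.camera_model('wrist')
s=cv2.imread('pics/s5.png')
cv2.imwrite('pics/c6.png',np.hstack([cv2.resize(w,(480,360))[:,:,::-1],cv2.resize(s[60:270,210:390],(309,360))]))
for x in(-.0275,0,.0275): print(proj(m,[.5347+x,.0134-.04*x,.245]))
E
```

```text
t: 19.6
tool_pos: [0.4538, -0.1012, 0.3074]
ee_rot: [[-0.002, 0.843, -0.537], [0.0, -0.537, -0.843], [-1.0, -0.002, 0.001]]
force: [-0.3, 0.2, -0.2]
grip_width: 0.569
t: 20.1
tool_pos: [0.4929, -0.0431, 0.3108]
ee_rot: [[-0.002, 0.462, -0.887], [0.0, -0.887, -0.462], [-1.0, -0.001, 0.002]]
force: [0.3, -0.3, 1.0]
grip_width: 0.567
t: 20.6
tool_pos: [0.5324, 0.0148, 0.3141]
ee_rot: [[-0.002, -0.044, -0.999], [-0.0, -0.999, 0.044], [-1.0, 0.0, 0.002]]
force: [-0.1, 1.1, 0.5]
grip_width: 0.573
t: 21.1
tool_pos: [0.5325, 0.0141, 0.3158]
ee_rot: [[0.0, -0.039, -0.999], [-0.0, -0.999, 0.039], [-1.0, 0.0, -0.0]]
force: [0.2, -0.0, 0.1]
grip_width: 0.565
[278.68638196 253.06310198]
[278.68916106 215.48951216]
[278.69201118 175.74202292]
```

View pics/c6.png

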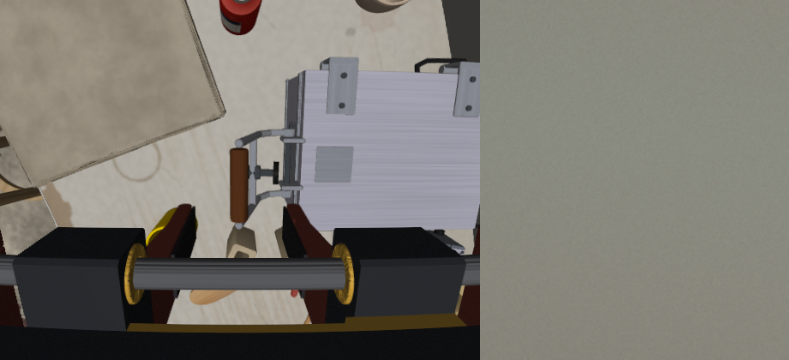

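The grip spans (279,174)–(279,259) in full-scale pixels, matching the prediction of 175–253. The lid top lies flat. Descending on the grip.

```bash
python3 -m crank '[[0.017,0.0007,-0.002,0,0,0],[0.034,0.0007,-0.002,0,0,0],[0.05,0.0007,-0.002,0,0,0],[0.068,0.0007,-0.002,0,0,0],[0.085,0.0007,-0.002,0,0,0]]' 0.05 15
python3 -m crank '[[0,0,0,0,0,0],[0,0,0,0,0,0],[0,0,0,0,0,0],[0,0,0,0,0,0],[0,0,0,0,0,0]]' 0
python3 -m crank '[[0,0,0,0,0,0],[0,0,0,0,0,0],[0,0,0,0,0,0],[0,0,0,0,0,0],[0,0,0,0,0,0]]'
python3 -c "
from arc import *; arc(119.6,21.8,5,.1077)" | sed 's/np.float64//g'
```

```text
t: 21.65
tool_pos: [0.5346, 0.0135, 0.2302]
ee_rot: [[0.0, -0.039, -0.999], [-0.0, -0.999, 0.039], [-1.0, 0.0, -0.0]]
force: [-0.1, -0.6, -0.2]
grip_width: 0.567
t: 22.15
tool_pos: [0.5351, 0.0137, 0.2316]
ee_rot: [[0.001, -0.039, -0.999], [0.0, -0.999, 0.039], [-1.0, -0.0, -0.001]]
force: [-0.2, 0.2, 1.5]
grip_width: 0.167
t: 22.65
tool_pos: [0.5352, 0.0139, 0.2314]
ee_rot: [[0.001, -0.039, -0.999], [0.0, -0.999, 0.039], [-1.0, -0.0, -0.001]]
force: [-1.7, 1.3, 5.1]
grip_width: 0.165
100.0 [[(-0.0034), (-0.0065)], [(-0.0064), (-0.0132)], [(-0.0089), (-0.0202)], [(-0.0109), (-0.0272)], [(-0.0124), (-0.0344)]]
80.5 [[(-0.001), (-0.0073)], [(-0.0016), (-0.0146)], [(-0.0016), (-0.022)], [(-0.0011), (-0.0293)], [(-0.0002), (-0.0366)]]
60.9 [[(0.0015), (-0.0072)], [(0.0034), (-0.0143)], [(0.0058), (-0.0212)], [(0.0087), (-0.028)], [(0.0121), (-0.0345)]]
41.4 [[(0.0038), (-0.0063)], [(0.008), (-0.0123)], [(0.0126), (-0.0181)], [(0.0176), (-0.0234)], [(0.023), (-0.0285)]]
21.8 [[(0.0057), (-0.0047)], [(0.0117), (-0.0089)], [(0.0179), (-0.0128)], [(0.0244), (-0.0162)], [(0.0312), (-0.0192)]]
```

```bash
python3 -m crank '[[-0.0034,0.0065,0,0,0,0],[-0.0064,0.0132,0,0,0,0],[-0.0089,0.0202,0,0,0,0],[-0.0109,0.0272,0,0,0,0],[-0.0124,0.0344,0,0,0,0]]' 0 30
python3 -m crank '[[-0.001,0.0073,0,0,0,0],[-0.0016,0.0146,0,0,0,0],[-0.0016,0.022,0,0,0,0],[-0.0011,0.0293,0,0,0,0],[-0.0002,0.0366,0,0,0,0]]'
```

```text
t: 23.15
tool_pos: [0.5336, -0.0198, 0.2438]
ee_rot: [[0.001, -0.04, -0.999], [0.002, -0.999, 0.04], [-1.0, -0.002, -0.001]]
force: [-0.1, 4.1, 2.9]
grip_width: 0.163
t: 23.65
tool_pos: [0.5317, -0.0579, 0.2432]
ee_rot: [[-0.001, -0.04, -0.999], [0.0, -0.999, 0.04], [-1.0, -0.0, 0.001]]
force: [-1.2, 3.6, 4.1]
grip_width: 0.161
```

```bash
python3 -m crank '[[0.0015,0.0072,0,0,0,0],[0.0034,0.0143,0,0,0,0],[0.0058,0.0212,0,0,0,0],[0.0087,0.028,0,0,0,0],[0.0121,0.0345,0,0,0,0]]' 0 40
python3 -m crank '[[0.0038,0.0063,0,0,0,0],[0.008,0.0123,0,0,0,0],[0.0126,0.0181,0,0,0,0],[0.0176,0.0234,0,0,0,0],[0.023,0.0285,0,0,0,0]]'
python3 -m crank '[[0.0057,0.0047,0,0,0,0],[0.0117,0.0089,0,0,0,0],[0.0179,0.0128,0,0,0,0],[0.023,0.016,0,0,0,0],[0.027,0.0175,0,0,0,0]]'
```

```text
t: 24.15
tool_pos: [0.53, -0.0923, 0.2308]
ee_rot: [[-0.001, -0.039, -0.999], [0.0, -0.999, 0.039], [-1.0, 0.0, 0.001]]
force: [-4.0, 4.6, 1.5]
grip_width: 0.16
t: 24.65
tool_pos: [0.529, -0.1207, 0.2077]
ee_rot: [[-0.001, -0.039, -0.999], [-0.0, -0.999, 0.039], [-1.0, 0.0, 0.001]]
force: [-4.2, 3.8, 2.5]
grip_width: 0.162
t: 25.15
tool_pos: [0.5283, -0.1381, 0.1805]
ee_rot: [[-0.001, -0.039, -0.999], [0.0, -0.999, 0.039], [-1.0, -0.0, 0.001]]
force: [-2.6, 3.3, 3.5]
grip_width: 0.162
```

```bash
python3 -m crank '[[0.001,0.0005,0,0,0,0],[0.002,0.001,0,0,0,0],[0.003,0.0015,0,0,0,0],[0.004,0.002,0,0,0,0],[0.005,0.002,0,0,0,0]]'
python3 -m crank '[[0.001,0,0,0,0,0],[0.002,0,0,0,0,0],[0.002,0,0,0,0,0],[0.002,0,0,0,0,0],[0.002,0,0,0,0,0]]'
```

```text
t: 25.65
tool_pos: [0.5284, -0.1394, 0.177]
ee_rot: [[-0.001, -0.039, -0.999], [0.001, -0.999, 0.039], [-1.0, -0.001, 0.001]]
force: [-6.8, 7.3, 14.0]
grip_width: 0.161
t: 26.15
tool_pos: [0.5286, -0.1395, 0.1766]
ee_rot: [[0.0, -0.039, -0.999], [0.0, -0.999, 0.039], [-1.0, -0.0, -0.0]]
force: [-11.1, 7.3, 24.3]
grip_width: 0.155
```

Pad is down: force climbs while position holds. One more press, then release, rise and go over to the switch.

```bash
python3 -m crank '[[0.001,0,0,0,0,0],[0.002,0,0,0,0,0],[0.002,0,0,0,0,0],[0.002,0,0,0,0,0],[0.002,0,0,0,0,0]]'
python3 -m crank '[[0,0,0,0,0,0],[0,0,0,0,0,0],[0,0,0,0,0,0],[0,0,0,0,0,0],[0,0,0,0,0,0]]' 0.05
python3 -m crank '[[-0.01,0,0,0,0,0],[-0.025,0,0,0,0,0],[-0.045,0,0,0,0,0],[-0.065,0,0,0,0,0],[-0.08,0,0,0,0,0]]'
python3 - <<'E'
from plan import *
s=manip.read_state(); p=np.array(s['tool_pos']); e=np.array([.348,-.299,.21])
plan([(p+(e-p)*.5,down(-97)),(e,down(-102))])
E
```

```text
t: 26.65
tool_pos: [0.529, -0.1396, 0.176]
ee_rot: [[0.002, -0.039, -0.999], [-0.0, -0.999, 0.039], [-1.0, 0.0, -0.002]]
force: [-14.2, 8.1, 34.8]
grip_width: 0.161
t: 27.15
tool_pos: [0.5286, -0.1399, 0.1719]
ee_rot: [[-0.0, -0.039, -0.999], [-0.0, -0.999, 0.039], [-1.0, 0.0, 0.0]]
force: [0.1, 0.2, -0.3]
grip_width: 0.555
t: 27.65
tool_pos: [0.5291, -0.1399, 0.2542]
ee_rot: [[0.002, -0.039, -0.999], [-0.001, -0.999, 0.039], [-1.0, 0.0, -0.002]]
force: [1.1, 0.3, 0.5]
grip_width: 0.57
[0.022, 0.083, 0.0874] [4.7, -0.1, -0.0] mm/row 25 deg/row 0.9
[0.0221, 0.09, 0.0802] [5.0, 0.0, 0.0] mm/row 25 deg/row 1.0
```

```bash
python3 -m crank '[[0.002,0.013,0.014,1,0,0],[0.006,0.03,0.032,2,0,0],[0.011,0.048,0.05,3,0,0],[0.016,0.065,0.068,4,0,0],[0.022,0.083,0.087,4.7,0,0]]'
python3 -m crank '[[0.004,0.02,0.018,1,0,0],[0.009,0.04,0.036,2,0,0],[0.013,0.058,0.052,3,0,0],[0.018,0.075,0.067,4,0,0],[0.022,0.09,0.08,5,0,0]]'
python3 -m crank '[[0,0,0,0,0,0],[0,0,0,0,0,0],[0,0,0,0,0,0],[0,0,0,0,0,0],[0,0,0,0,0,0]]'
python3 - <<'E'
from plan import *
w=snap('wrist','w7.png');m=manip.camera_model('wrist')
s=snap('side','s7.png');t=snap('top','t7.png')
cv2.imwrite('pics/c7.png',np.hstack([w,np.vstack([cv2.resize(s[100:260,210:410],(240,210)),cv2.resize(t[90:250,220:420],(240,210))])])[:,:,::-1])
a=np.radians(-12);u=np.array([np.cos(a),np.sin(a),0])
for k in(-.023,0,.023): print(proj(m,np.array([.348,-.299,.107])+k*u))
E
```

```text
t: 28.15
tool_pos: [0.4365, -0.22, 0.2297]
ee_rot: [[-0.001, -0.122, -0.992], [0.0, -0.992, 0.122], [-1.0, -0.0, 0.001]]
force: [-0.0, -0.6, 0.8]
grip_width: 0.571
t: 28.65
tool_pos: [0.3459, -0.2993, 0.2076]
ee_rot: [[-0.001, -0.209, -0.978], [0.001, -0.978, 0.209], [-1.0, -0.0, 0.001]]
force: [0.3, 0.1, 0.5]
grip_width: 0.568
t: 29.15
tool_pos: [0.3486, -0.2985, 0.2084]
ee_rot: [[0.0, -0.206, -0.979], [-0.0, -0.979, 0.206], [-1.0, 0.0, -0.0]]
force: [0.5, -0.7, 0.0]
grip_width: 0.568
[278.45475738 236.78025623]
[278.48555581 208.51135402]
[278.51778761 179.05469433]
```

View pics/c7.png

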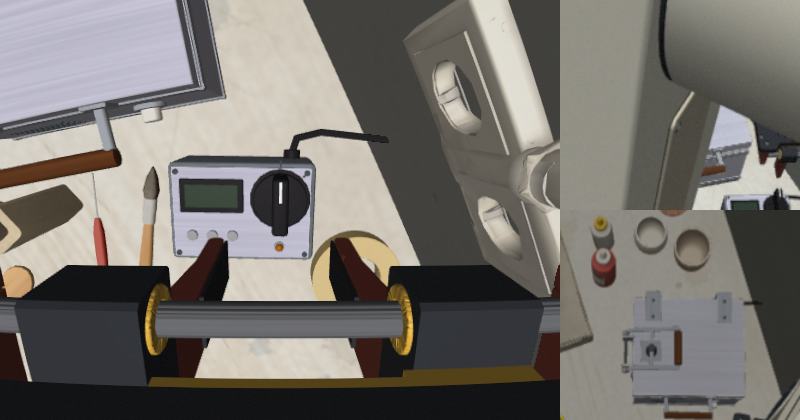

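The bar is at (280,176–238), within 2 px of the prediction and aligned with the jaws; the top view shows the clamp lying over the shut lid. First I'll check how close the power-strip fixture on the right is.

Run:
```python
from plan import *
mt=manip.camera_model('top');ms=manip.camera_model('side')
print(tri(mt,(446,258),ms,(450,213)), tri(mt,(429,231),ms,(432,179)), tri(mt,(467,303),ms,(470,248)))
m=manip.camera_model('wrist')
print(onz(m,(281,207),.107))
```

```text
(array([ 0.37797877, -0.42573845,  0.17914677]), np.float64(0.0021622193864557025)) (array([ 0.4279448 , -0.37322122,  0.25630332]), np.float64(0.010310480336672432)) (array([ 0.28578749, -0.45652556,  0.16450445]), np.float64(0.03112271640767484))
[ 0.34865515 -0.30123394  0.107     ]
```

Run:
```python
import cv2,numpy as np
t=cv2.imread('pics/top0.png')[215:315,415:515];s=cv2.imread('pics/side0.png')[160:260,410:510];w=cv2.imread('pics/w7.png')[0:300,390:560]
f=lambda i:cv2.resize(i,(300,300),interpolation=cv2.INTER_CUBIC)
cv2.imwrite('pics/c8.png',np.hstack([f(t),f(s),w]))
```

```text
(no output)
```

View pics/c8.png

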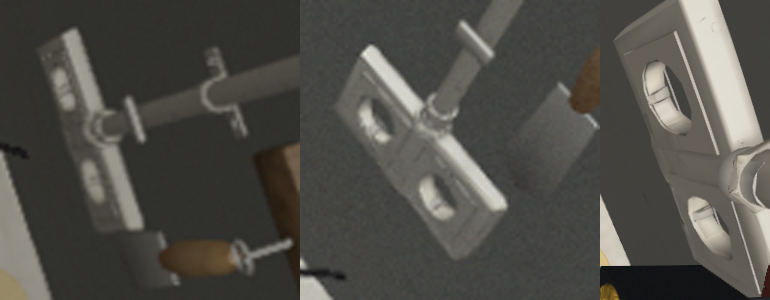

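Run:
```python
from plan import *
mt=manip.camera_model('top');ms=manip.camera_model('side');m=manip.camera_model('wrist')
print(tri(mt,(427.7,231),ms,(421,195)),tri(mt,(447.3,292.3),ms,(461.7,246.7)),tri(mt,(427.7,231),m,(403,40)),tri(mt,(447.3,292.3),m,(510,290)))
```

```text
(array([ 0.44360024, -0.39044228,  0.16463758]), np.float64(0.0024477473969690736)) (array([ 0.30232659, -0.42814551,  0.15949272]), np.float64(0.00031030163051713316)) (array([ 0.44585329, -0.39890595,  0.13812912]), np.float64(0.001223861885807209)) (array([ 0.30196616, -0.41524094,  0.20502411]), np.float64(0.0019773887432982316))
```

The socket plate is ≥15 mm from the gripper body and the clockwise twist moves away from it. I'll pre-turn by 8° for margin, descend and grip.

```bash
python3 -m crank '[[0.01,0.001,0,2,0,0],[0.025,0.0015,0,4,0,0],[0.04,0.0015,0,6,0,0],[0.055,0.0015,0,8,0,0],[0.07,0.0015,0,8,0,0]]' 0.05 15
python3 -m crank '[[0.012,0,0,0,0,0],[0.024,0,0,0,0,0],[0.036,0,0,0,0,0],[0.046,0,0,0,0,0],[0.053,0,0,0,0,0]]'
python3 -m crank '[[0,0,0,0,0,0],[0,0,0,0,0,0],[0,0,0,0,0,0],[0,0,0,0,0,0],[0,0,0,0,0,0]]' 0 15
python3 -m crank '[[0,0,0,0,0,0],[0,0,0,0,0,0],[0,0,0,0,0,0],[0,0,0,0,0,0],[0,0,0,0,0,0]]'
python3 -c "
from rig import manip; s=manip.read_state(); print(s['torque'],s['q'])"
```

```text
t: 29.8
tool_pos: [0.348, -0.3003, 0.1378]
ee_rot: [[0.0, -0.342, -0.94], [-0.0, -0.94, 0.342], [-1.0, 0.0, -0.0]]
force: [0.9, 0.1, -0.1]
grip_width: 0.567
t: 30.3
tool_pos: [0.3476, -0.3002, 0.0844]
ee_rot: [[-0.001, -0.341, -0.94], [0.0, -0.94, 0.341], [-1.0, -0.0, 0.001]]
force: [-0.4, 0.7, -0.6]
grip_width: 0.568
t: 30.8
tool_pos: [0.3486, -0.3003, 0.0857]
ee_rot: [[0.002, -0.342, -0.94], [-0.0, -0.94, 0.342], [-1.0, -0.001, -0.002]]
force: [13.4, 15.4, -0.4]
grip_width: 0.15
t: 31.3
tool_pos: [0.3488, -0.2998, 0.0857]
ee_rot: [[0.002, -0.342, -0.94], [0.0, -0.94, 0.342], [-1.0, -0.001, -0.002]]
force: [6.4, 5.8, 1.3]
grip_width: 0.149
[ 1.15392895 -0.88247755  0.03265119] [-42.22076069  23.75589246 118.88767005   0.14859394  37.29543113
  67.66141257]
```

```bash
python3 -m crank '[[0,0,0,7,0,0],[0,0,0,14,0,0],[0,0,0,21,0,0],[0,0,0,28,0,0],[0,0,0,34,0,0]]' 0 30
python3 -m crank '[[0,0,0,1,0,0],[0,0,0,2,0,0],[0,0,0,3,0,0],[0,0,0,4,0,0],[0,0,0,5,0,0]]'
python3 -c "
from rig import manip; s=manip.read_state(); print(s['torque'],s['q'])"
```

```text
t: 31.8
tool_pos: [0.3486, -0.3, 0.0857]
ee_rot: [[0.001, -0.812, -0.584], [0.0, -0.584, 0.812], [-1.0, -0.001, -0.001]]
force: [4.7, 5.2, 1.8]
grip_width: 0.147
t: 32.3
tool_pos: [0.3486, -0.3001, 0.0857]
ee_rot: [[0.001, -0.857, -0.515], [-0.0, -0.515, 0.857], [-1.0, -0.001, -0.001]]
force: [3.3, 4.9, 1.7]
grip_width: 0.145
[ 0.89542123 -0.57407073  0.25315405] [-4.22399991e+01  2.37560494e+01  1.18884946e+02  8.42548897e-02
  3.72983073e+01  1.06686647e+02]
```

```bash
python3 -m crank '[[0,0,0,1,0,0],[0,0,0,2,0,0],[0,0,0,3,0,0],[0,0,0,3,0,0],[0,0,0,3,0,0]]'
python3 -c "
from rig import manip; s=manip.read_state(); print(s['torque'],s['q'])"
python3 -m crank '[[0,0,0,0,0,0],[0,0,0,0,0,0],[0,0,0,0,0,0],[0,0,0,0,0,0],[0,0,0,0,0,0]]'
python3 -c "
from rig import manip; s=manip.read_state(); print(s['torque'],s['q'])"
```

```text
t: 32.8
tool_pos: [0.3486, -0.3001, 0.0857]
ee_rot: [[0.001, -0.882, -0.471], [-0.0, -0.471, 0.882], [-1.0, -0.001, -0.001]]
force: [3.5, 4.2, 0.3]
grip_width: 0.148
[ 0.87431734 -0.57727718  0.63279184] [-4.22316650e+01  2.37540649e+01  1.18885114e+02  5.89540862e-02
  3.73019540e+01  1.09604732e+02]
t: 33.3
tool_pos: [0.3486, -0.3001, 0.0857]
ee_rot: [[0.001, -0.882, -0.471], [-0.0, -0.471, 0.882], [-1.0, -0.001, -0.001]]
force: [3.8, 4.4, 1.4]
grip_width: 0.15
[ 0.89403603 -0.59214203  0.64376743] [-4.22316231e+01  2.37574756e+01  1.18886168e+02  5.56798485e-02
  3.72993893e+01  1.09603867e+02]
```

Torque jumps 0.25→0.64 Nm over the last 3°, so the stop is reached. Letting go, backing off and checking.

```bash
python3 -m crank '[[0,0,0,0,0,0],[0,0,0,0,0,0],[0,0,0,0,0,0],[0,0,0,0,0,0],[0,0,0,0,0,0]]' 0.07
python3 -m crank '[[-0.02,0,0,0,0,0],[-0.04,0,0,0,0,0],[-0.06,0,0,0,0,0],[-0.09,0,0,0,0,0],[-0.12,0,0,0,0,0]]'
python3 -m crank '[[-0.02,0,0,-6,0,0],[-0.04,0,0,-12,0,0],[-0.05,0,0,-18,0,0],[-0.05,0,0,-24,0,0],[-0.05,0,0,-30,0,0]]'
python3 -m crank '[[0,0,0,-5,0,0],[0,0,0,-10,0,0],[0,0,0,-15,0,0],[0,0,0,-20,0,0],[0,0,0,-20,0,0]]'
python3 - <<'E'
from plan import *
w=snap('wrist','w9.png');m=manip.camera_model('wrist');t=snap('top','t9.png')
cv2.imwrite('pics/c9.png',np.hstack([cv2.resize(w,(480,360)),cv2.resize(t[90:250,210:350],(315,360))])[:,:,::-1])
a=np.radians(-12);u=np.array([np.cos(a),np.sin(a),0])
for k in(-.023,.023): print(proj(m,np.array([.3487,-.301,.107])+k*u)*.857)
E
```

```text
t: 33.8
tool_pos: [0.348, -0.3007, 0.0854]
ee_rot: [[0.001, -0.883, -0.47], [-0.001, -0.47, 0.883], [-1.0, -0.0, -0.001]]
force: [0.3, -0.1, -0.5]
grip_width: 0.564
t: 34.3
tool_pos: [0.3477, -0.3005, 0.2064]
ee_rot: [[-0.0, -0.883, -0.47], [-0.0, -0.47, 0.883], [-1.0, 0.0, -0.0]]
force: [-0.1, 0.3, 0.1]
grip_width: 0.797
t: 34.8
tool_pos: [0.3481, -0.3009, 0.256]
ee_rot: [[0.001, -0.526, -0.851], [-0.002, -0.851, 0.526], [-1.0, 0.001, -0.002]]
force: [0.3, -0.6, 0.4]
grip_width: 0.796
t: 35.3
tool_pos: [0.3479, -0.3006, 0.2554]
ee_rot: [[0.0, -0.207, -0.978], [-0.001, -0.978, 0.207], [-1.0, 0.001, -0.001]]
force: [0.3, 0.1, -1.2]
grip_width: 0.797
[238.3739281  187.71074459]
[238.27415257 144.88882999]
```

View pics/c9.png

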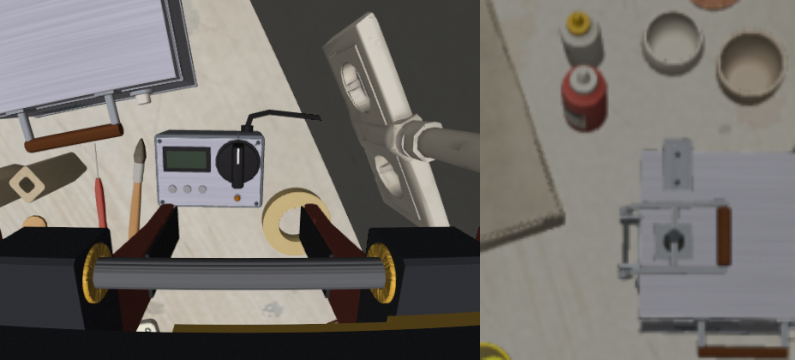

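The switch bar is back upright in its rest line ((238,146)–(238,187), as predicted). The lid is flat and the clamp lies over it with its pad on the lid. Handing in.

```bash
python3 -c "
from rig import manip; print(manip.finish_job(), manip.read_state()['t'])"
```

```text
the job is handed in; nothing more can be done
the job is handed in; nothing more can be done
```

The kiln is loaded, shut, clamped and started, and I handed the job in at about 35 s of the 72 s. No verdict was reported.

- **Beaker:** I set it down on the shelf with the shelf contact showing on the force reading. A wrist view afterwards showed it upright, within a few millimetres of where I aimed and clear of the tile and walls. I could not check it or the tile again once the lid was shut.
- **Lid:** I held the handle all the way down the arc. It seated with about 40 N of upward reaction at the expected height, and later views show the lid lying flat.
- **Clamp:** I swung it over until the force climbed to about 35 N with no further travel, at the predicted grip height. The top view shows the pad on the lid. I judged "fully down" from force and height, as I could not read the clamp angle directly.
- **Switch:** I twisted it clockwise until the torque jumped from 0.25 to 0.64 N m, which I took as the stop. After I let go, the wrist view showed the bar back in its rest line.
- **Kiln posts:** I did not touch them. No check failed; the largest mismatch was 2–4 mm between camera estimates, within what the grips needed.

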